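# Switch off the specimen heater and load the matching blank

### The arm

A 6-joint arm with a two-finger parallel gripper is mounted at the origin on a cart in front of the work surface, level with it; the furniture and walls round the work are solid. World frame = base frame: x ahead of the robot, y to its left, z up, the work surface at z = 0. Lengths are in m, angles in rad, forces in N, time in s.
With the tool pointing down it reaches from about 0.35 to 0.975 m from the base axis. Payload 4.9 kg.
Tool frame: the origin (TCP) lies on the centre line of the jaws, within the pads' length; the fingertips stand 19 mm ahead of it and the grasp point (between the pads) is the TCP; z points along the fingers, y is the line along which they close (so a half turn about z gives the same grasp; the last joint's range is limited). The gripper opens to 85 mm and grips with 20 to 120 N. Pads are 22 mm wide; open, the fingers measure 114 mm over their backs; the gripper's body (76 mm by 85 mm) begins 54 mm behind the grasp point. The pads swing forward as they close: fully open they stand 13 mm farther back than shut.
Start: joints at [-1.307, 0.053, 1.613, -0, 1.476, -0.119], TCP at [0.233, -0.58, 0.25] pointing down, gripper open.
Joint ranges: [-3.01, 3.01], [-1.01, 2.22], [0.06, 2.58], [-1.02, 4.17], [0.09, 2.62], [-3.14, 3.14]. Speed limits (rad/s): [2.57, 2.57, 3.14, 3.14, 3.14, 3.14].

### API

Orientations are given as a unit quaternion [w, x, y, z].
In Python, from plant import state, grab_frame, ticket, spotter gives the robot as it stands.
- The arm moves only by the tool apply_moves, never from a script. Its argument "series" is a list of rows, each an object of numbers: "jaw": the closure, from 0 (fully open) to 1 (shut); "dx", "dy", "dz": the shift along the tool's x, y, z in mm; "turn": the turn about the tool's z in rad. A call has 1 to 5 rows; each row is the pose to reach, as a shift and turn from the pose commanded when the call began, along the tool's axes at that moment; what a row does not reach only later rows make up. A row lasts 1/12 s, in which the tool goes at most 41.7 mm and 7.16 degrees, less where a joint would pass 70% of its speed; a pose out of reach is approached as far as the arm can. A call with a gripper value outside its range is refused whole. The fingers move at their own pace and stop on an object; the grip force is fixed at half the most. Time passes only in rows, so rows that repeat a pose let the fingers close. It gives the time, the measured TCP pose, the force, the opening and the grip force at its end, in the units of the state.
- state(): the state, without advancing time (a new reading comes with each control period).
- grab_frame(name): name is "side" or "top" or "wrist"; returns a dict with "pixels" (400x640x3 uint8, red, green, blue), "mtx" (3x3 intrinsics, pixels), "camera_from_world" (4x4, takes a point from world to camera coordinates). Camera axes: x right, y down, z forward; pixel columns grow to the right and rows downward; lengths in m; the calibration is good to about 2 mm. A picture is of the moment at which its call begins. There is no depth.
- ticket.job_done(): hands the job in; it is judged then, once.
Trained networks look in a picture, given as the dict that the camera call returned (one of the last four; its "shot" number tells which), for a name from the list of things; names that differ only in an ending like _2 or _b are one class to them, and where a whole thing is asked for, a point or a joint stands for the part that bears it (a point fixed in the world has none). Each returns a list of dicts, best first, with "conf" (0 to 1); they miss things now and then, are a little off and sometimes report something else, mostly with a low value. They report only what shows in the picture. A call takes as long as a camera call. They do not tell look-alikes from the thing itself.
- spotter.outline_of(picture, target): "region" (400x640 bool, what is visible of it) and "extent" ([left, top, right, bottom] in pixels, round what is visible of it).
The state is a dict: "time": time; "joint_pos": joint angles; "joint_vel": joint speeds; "joint_efforts": joint torques, N m; "tool_pos": TCP position; "tool_rot": TCP orientation; "contact_force": force on the tool from outside, world axes, zero at the start; "ft_torque": the same for the moment, N m; "gripper_width": opening from 0.0 (shut) to 1.0 (fully open); "grasp_force": force on a finger pad.
Only numpy, scipy, OpenCV 4.12 (cv2) and the standard library are available. Lean on these libraries where they do the work, as an engineer would, in place of code of your own. Each camera call takes 0.05 s, during which the arm holds its last target. There are 200 camera calls.

### The job

Make the small white specimen heater ready for its next run. First turn its larger knob fully anticlockwise, right to its end stop (off), and leave the smaller knob as it is set; only then slide the metal guard fully back (away from the robot), lay the steel blank that matches the round cavity flat and fully home in it, and slide the guard fully shut again over the blank. Leave the knob off, and do not disturb the other blanks, the timer, the dropper bottle or the weight.

Things in the scene. Friction and masses are not known exactly. Their poses are not given: they have to be found in the camera images.
- heater: White fixed box 200 (x) x 210 (y) x 46 mm high, slotted front towards the robot. Origin: centre of its underside; x to its rear, y to its left, z up. Left half: steel plate, top 56 mm above the bench, with the cavity under the sliding guard; two guide strips along x, 3 mm high, 4 mm wide, 45.5 mm either side of the cavity's axis. Right half: two black knobs, the larger in front.
- heat_grip (a point): The larger knob: black disc 48 mm across on a grey foot 72 mm across, with an upright grip bar 46 mm long, 14 mm thick, 32 mm high. This point is on its vertical axis, 83 mm above the bench, 7 mm below the bar's top and 23 mm above the disc. The frame turns with the knob: x along the bar, y across it; the white mark is at the -x end.
- heat (a joint): Angle of the larger knob in rad: 0 at the fully anticlockwise end stop (off; white mark points to the heater's front), growing clockwise as seen from above to 2.6 at the other stop. It stays where it is left.
- fan_grip (a point): The smaller knob: disc 26 mm across with a grip bar 25 x 14 mm, 32 mm high, otherwise like the larger one and 103 mm behind it. To be left alone.
- fan (a joint): Angle of the smaller knob in rad, 0 to 2.6, growing clockwise. To be left as it is.
- guard_grip (a point): Top centre of the black grip tab on the aluminium guard: 12 mm (heater x) by 26 mm (heater y), 26 mm proud of the guard's top. The guard is a low tunnel 86 mm long in x, 83 wide, 21 high, open at its front, closed at its rear, 17 mm of inner height above the plate; the tab stands 10 mm behind its middle. Frame parallel to the heater's.
- guard (a joint): Slide of the guard in m along the heater's +x: 0 shut (centred over the cavity), 0.097 fully open (pushed to the rear). It slides stiffly (about 2 N) and stays where it is left.
- cavity (a point): Centre of the floor of the round cavity in the steel plate, 51 mm above the bench: 50 mm across, 5 mm deep, with a 2 mm chamfer at the mouth. Frame parallel to the heater's.
- round_blank: The blank that matches the cavity: plain steel disc 46 mm across and 18 mm thick, lying flat on the bench. Origin: centre of its underside, z up. Seated, it stands 13 mm proud of the plate.
- small_blank: Plain steel disc 32 mm across and 18 mm thick, too small for the cavity. Origin: centre of its underside. To be left alone.
- square_blank: Plain steel square block 44 x 44 mm, 18 mm thick. Origin: centre of its underside. To be left alone.
- timer: Small white digital timer lying flat, 62 x 68 x 19 mm, a bystander. Origin: centre of its underside.
- drop_bottle: Small amber dropper bottle with black cap, 29 mm across and 63 mm high, a bystander. Origin: centre of its underside.
- weight: Brass calibration weight, 22 mm across and 30 mm high, a bystander. Origin: centre of its underside.
- fan_mark (a point): The white-marked end of the smaller knob's grip bar, 11 mm from its axis at the height of the bar's top; moves as that knob turns.
- microscope_1: Fixed white microscope standing on the bench between the heater and the blanks, not to be touched. Origin: on the bench under its middle. It is 170 mm wide in y and 396 mm high: its foot begins 78 mm in front of the origin, its black eyepieces, 300 to 394 mm high, reach 178 mm in front of it. Carry things round in front of it, not over or through it.
Mind the look-alikes: they are no part of the job. What is shaped like the round_blank but turquoise is not meant.

How it is judged:
On the way, in this order (a step that is already met when the one before it is completed fails the run):
1. the larger knob is turned fully anticlockwise to its end stop (value of joint heat below 0.06 rad), for 0.2 s.
2. the guard is slid fully back (value of joint guard above 0.088 m), for 0.2 s.
3. the round blank lies flat and fully home in the cavity, the guard still open (horizontal distance between round_blank and cavity below 0.004 m and z of round_blank in the frame of cavity between -0.0025 and 0.0025 m and angle between round_blank's own z axis and vertical below 0.06 rad and value of joint guard above 0.07 m), for 0.2 s.
4. the guard is slid shut over the blank (value of joint guard below 0.006 m), for 0.2 s.
At the end, for the whole second after the job is handed in: The larger knob is within 0.06 rad of its fully anticlockwise stop; the 46 mm round blank rests in the cavity, centred within 4 mm, its underside within 2.5 mm of the cavity floor and level within 0.06 rad, at rest; the guard is within 6 mm of fully shut (value of joint heat below 0.06 rad and horizontal distance between round_blank and cavity below 0.004 m and z of round_blank in the frame of cavity between -0.0025 and 0.0025 m and angle between round_blank's own z axis and vertical below 0.06 rad and value of joint guard below 0.006 m and linear speed of round_blank below 0.01 m/s); the robot touches nothing.
It fails at once if the guard is opened while the larger knob is not yet off (value of joint guard above 0.02 m and value of joint heat above 0.15 rad).
It fails at once if one of the other two blanks is moved from its place (more than 30 mm) (distance of any of small_blank, square_blank from where it was at the start of the episode above 0.03 m).
It fails at once if the timer, the dropper bottle or the weight is moved from its place (more than 30 mm) (distance of any of timer, drop_bottle, weight from where it was at the start of the episode above 0.03 m).
It fails at once if the smaller knob is turned (more than about 0.4 rad) (distance of fan_mark from where it was at the start of the episode above 0.0045 m).
It also fails if it takes over 72 s, if anything falls off the work surface, if the arm or the gripper's body presses on something with over 40 N, if the wrist force passes 120 N, or if a joint passes its speed limit or range.

## Working session

There is one attempt and no reset: what is moved stays moved. The work goes in short steps, Python scripts to look and compute and a tool call to move; the robot and the scene stay as the last step left them, time stands still between calls to the robot, and variables do not carry over. Pictures are saved under pics/ and viewed, at most 10 in all, crops included, and the job is handed in when it is done.

Besides the shell and the picture viewer there is one more tool, called as name([rows], argument=value, ...), one row to a line, values as JSON. apply_moves: Moves the arm, as the interface text tells. Its arguments: {"type":"object","properties":{"series":{"type":"array","items":{"type":"object","properties":{"jaw":{"type":"number"},"dx":{"type":"number"},"dy":{"type":"number"},"dz":{"type":"number"},"turn":{"type":"number"}}}}},"required":["series"]}

```bash
mkdir -p pics; cat > h.py <<'E'
import numpy as np, cv2
from plant import state, grab_frame, ticket, spotter
def ray(f,u,v):
    T=f["camera_from_world"];R=T[:3,:3];o=-R.T@T[:3,3]
    d=R.T@np.linalg.inv(f["mtx"])@np.array([u,v,1.0]);return o,d
def at_z(f,u,v,z):
    o,d=ray(f,u,v);return o+d*(z-o[2])/d[2]
def proj(f,p):
    T=f["camera_from_world"];c=f["mtx"]@(T[:3,:3]@np.asarray(p,float)+T[:3,3]);return c[:2]/c[2]
def save(f,n,s=1,box=None):
    im=cv2.cvtColor(f["pixels"],cv2.COLOR_RGB2BGR)
    if box: im=im[box[1]:box[3],box[0]:box[2]]
    cv2.imwrite("pics/"+n,cv2.resize(im,None,fx=s,fy=s,interpolation=cv2.INTER_CUBIC))
E
python3 - <<'E'
from h import *
np.set_printoptions(precision=4,suppress=True)
s=state();print(s["time"],s["tool_pos"],s["tool_rot"])
for n in("top","side"):
    f=grab_frame(n);save(f,n+"0.png")
    print(n,ray(f,320,200))
    for t in["heater","heat_grip","fan_grip","guard_grip","round_blank","small_blank","square_blank","timer","drop_bottle","weight","microscope_1"]:
        for r in spotter.outline_of(f,t)[:3]:
            ys,xs=np.nonzero(r["region"]);c=(xs.mean(),ys.mean())
            print(n,t,round(r["conf"],2),r["extent"],np.round(c,1),at_z(f,*c,0.018)[:2])
E
```

```text
0.0 [ 0.2333 -0.5792  0.2491] [-0.001   0.9817  0.1902 -0.0001]
top (array([ 0.3973, -0.0509,  1.1298]), array([ 0.1004,  0.0249, -0.9947]))
top heater 0.94 [163.0, 144.9, 246.2, 224.7] [203.5 184.1] [0.5496 0.2904]
top fan_grip 0.43 [217.7, 153.2, 232.1, 161.5] [223.9 158.2] [0.6206 0.2378]
top guard_grip 0.6 [164.4, 185.9, 198.6, 219.0] [182. 201.] [0.5035 0.3467]
top round_blank 0.67 [164.0, 183.7, 199.1, 219.0] [181.9 201. ] [0.5034 0.3467]
top round_blank 0.65 [450.1, 213.6, 468.6, 233.5] [460.5 222.4] [ 0.4539 -0.3914]
top square_blank 0.67 [327.1, 196.5, 343.9, 210.5] [334.9 204.4] [ 0.4983 -0.0628]
top square_blank 0.24 [162.7, 185.0, 199.4, 218.9] [182.1 201.1] [0.5033 0.3464]
top timer 0.89 [275.7, 223.9, 305.9, 250.2] [290.1 238. ] [0.4082 0.0546]
top weight 0.61 [341.1, 249.8, 348.3, 257.0] [344.9 253.4] [ 0.3698 -0.0898]
top weight 0.61 [275.2, 226.9, 302.9, 249.3] [290.  237.9] [0.4086 0.0548]
top weight 0.2 [164.9, 181.3, 204.2, 218.0] [182.1 200.8] [0.504  0.3464]
side (array([ 0.4947, -1.0212,  0.508 ]), array([-0.0037,  0.9191, -0.394 ]))
side heater 0.61 [311.2, 15
[... 554 characters left out ...]
9 [310.1, 157.1, 334.7, 173.1] [322.7 166.2] [0.4991 0.4842]
side small_blank 0.66 [321.7, 166.5, 332.8, 184.1] [325.5 176.7] [0.5099 0.3527]
side small_blank 0.49 [326.5, 269.9, 340.4, 283.0] [332.8 274.2] [ 0.5222 -0.3063]
side square_blank 0.76 [312.0, 225.0, 331.2, 236.2] [322.6 228.7] [ 0.4988 -0.0838]
side square_blank 0.15 [311.1, 154.5, 330.6, 172.3] [322.5 166. ] [0.4984 0.4867]
side timer 0.81 [283.2, 205.4, 304.8, 219.3] [294.  211.2] [0.4101 0.0316]
side timer 0.7 [311.6, 158.7, 332.4, 172.2] [322.  166.1] [0.496  0.4849]
side drop_bottle 0.79 [350.9, 214.6, 360.3, 241.3] [354.  229.3] [ 0.5875 -0.0856]
side weight 0.54 [272.4, 220.9, 281.5, 236.6] [277.1 231.5] [ 0.3726 -0.1026]
```

View pics/top0.png

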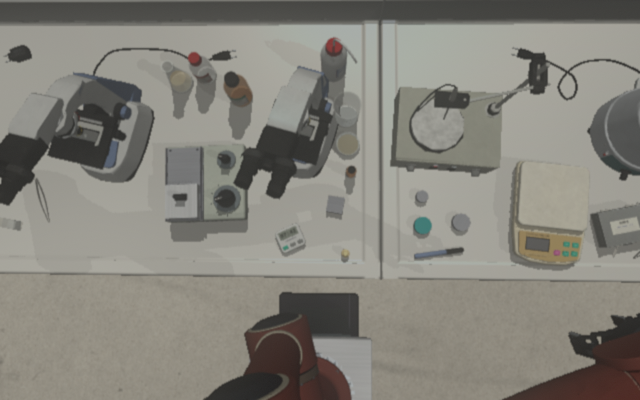

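View pics/side0.png

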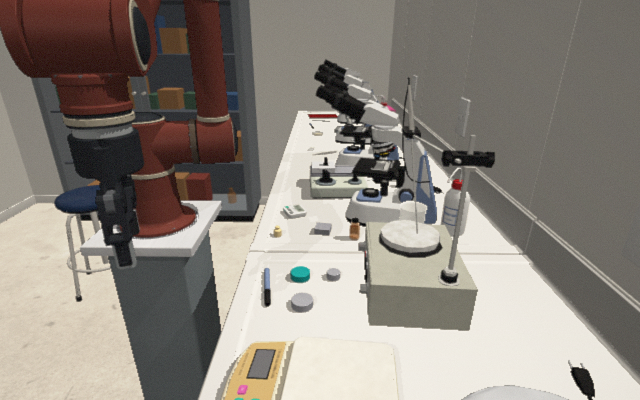

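The top picture shows the heater at about (205,185), with the larger knob at (226,198), the smaller knob at (225,159) and the guard at (182,200). The blank candidates are turquoise (422,227), large grey (460,222), small grey (421,198) and square grey (335,205). The grey disc at (460,222) fits: round, steel-coloured, 46 mm. I'll confirm it in an enlarged crop next to the heater.

```bash
python3 - <<'E'
from h import *
np.set_printoptions(precision=4,suppress=True)
f=grab_frame("top")
im=cv2.cvtColor(f["pixels"],cv2.COLOR_RGB2BGR)
a=cv2.resize(im[130:240,150:260],None,fx=5,fy=5,interpolation=cv2.INTER_CUBIC)
b=cv2.resize(im[180:240,400:480],None,fx=3,fy=3,interpolation=cv2.INTER_CUBIC)
o=np.zeros((550,800,3),np.uint8);o[:,:550]=a;o[:180,560:800]=b;cv2.imwrite("pics/crop1.png",o)
for n,p,z in[("blank",(460,222),.018),("turq",(422,227),.018),("heat",(226,198),.09),("fan",(225,159),.09),("eyeL",(250,180),.34),("eyeR",(275,190),.34),("eyeR0",(275,190),.30)]:
    print(n,at_z(f,*p,z))
m=((slice(205,240)),(slice(442,480)))
for r in spotter.outline_of(f,"round_blank"):
    e=r["extent"]
    if e[0]>440:
        print(e,at_z(f,e[0],e[1],.018),at_z(f,e[2],e[3],.018))
E
```

```text
blank [ 0.455  -0.3901  0.018 ]
turq [ 0.4409 -0.2911  0.018 ]
heat [0.5052 0.2102 0.09  ]
fan [0.6042 0.2163 0.09  ]
eyeL [0.5141 0.1026 0.34  ]
eyeR [0.4953 0.0544 0.34  ]
eyeR0 [0.5003 0.0598 0.3   ]
[450.3, 211.4, 468.3, 232.3] [ 0.4826 -0.3655  0.018 ] [ 0.4284 -0.4109  0.018 ]
```

View pics/crop1.png

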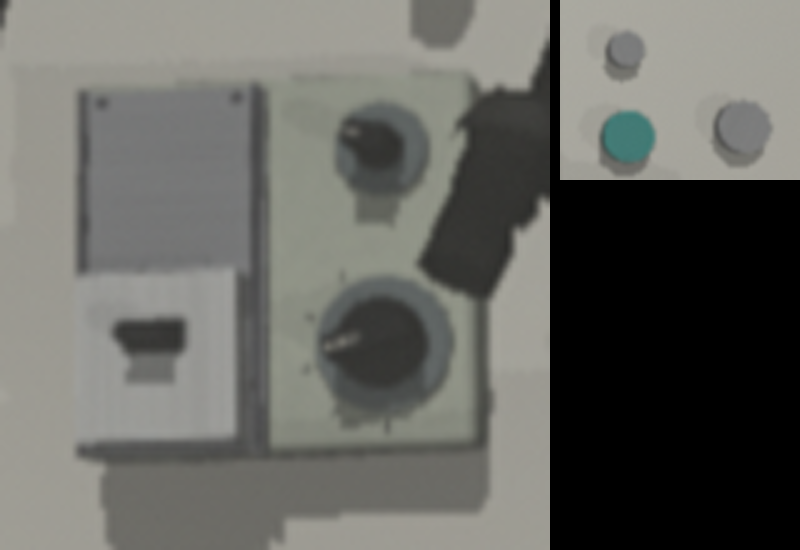

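The crop confirms the plain grey disc at (460,222) as the round blank. It is larger than the small grey one at (421,198), and the other large disc is turquoise. The heater is nearly square to the world axes. The larger knob's white mark points left and slightly to the front, about 1.25 rad from off. I'll go there in front of the microscope.

apply_moves([
  {"dx": 139,"dy": -148},
  {"dx": 139,"dy": -148},
  {"dx": 139,"dy": -148},
  {"dx": 139,"dy": -148},
  {"dx": 139,"dy": -148},
])

```text
invalid input at $.series[0]: expected keys jaw, dx, dy, dz, turn
```

apply_moves([
  {"dx": 139,"dy": -148},
  {"dx": 139,"dy": -148},
  {"dx": 139,"dy": -148},
  {"dx": 139,"dy": -148},
  {"dx": 139,"dy": -148},
])

```text
invalid input at $.series[0]: expected keys jaw, dx, dy, dz, turn
```

apply_moves([
  {"dx": 62,"dy": -169},
  {"dx": 62,"dy": -169},
  {"dx": 62,"dy": -169},
  {"dx": 62,"dy": -169},
  {"dx": 62,"dy": -169},
])

```text
invalid input at $.series[0]: expected keys jaw, dx, dy, dz, turn
```

apply_moves([
  {"dx": 62,"dy": -169},
  {"dx": 62,"dy": -169},
  {"dx": 62,"dy": -169},
  {"dx": 62,"dy": -169},
  {"dx": 62,"dy": -169},
])

```text
invalid input at $.series[0]: expected keys jaw, dx, dy, dz, turn
```

apply_moves([
  {"turn": -0.6},
  {"turn": -0.6},
  {"turn": -0.6},
  {"turn": -0.6},
  {"turn": -0.6},
])

```text
invalid input at $.series[0]: expected keys jaw, dx, dy, dz, turn
```

apply_moves([
  {"turn": -0.6},
  {"turn": -0.6},
  {"turn": -0.6},
  {"turn": -0.6},
  {"turn": -0.6},
])

```text
invalid input at $.series[0]: expected keys jaw, dx, dy, dz, turn
```

apply_moves([
  {"turn": -0.3},
  {"turn": -0.3},
  {"turn": -0.3},
])

```text
invalid input at $.series[0]: expected keys jaw, dx, dy, dz, turn
```

```bash
cat >> h.py <<'E'
def yaw(s=None):
    w,x,y,z=(s or state())["tool_rot"];return np.arctan2(2*(x*y+w*z),1-2*(y*y+z*z))
def go(x,y,z,th=None):
    s=state();p=s["tool_pos"];t=yaw(s);d=np.array([x,y,z])-p
    print("now",np.round(p,4),"yaw",round(t,3),"-> dx %.1f dy %.1f dz %.1f turn %.3f"%(1e3*(d[0]*np.cos(t)+d[1]*np.sin(t)),1e3*(d[0]*np.sin(t)-d[1]*np.cos(t)),-1e3*d[2],0 if th is None else -((th-t+np.pi)%(2*np.pi)-np.pi)))
E
python3 - <<'E'
from h import *
np.set_printoptions(precision=4,suppress=True)
s=state();print(s["time"],s["tool_pos"],yaw(s),s["contact_force"],s["joint_pos"])
f=grab_frame("wrist");save(f,"w1.png");print(ray(f,320,200));np.save("w1.npy",{k:f[k] for k in("mtx","camera_from_world")},allow_pickle=True)
for t in["heater","heat_grip","fan_grip","guard_grip","microscope_1"]:
    for r in spotter.outline_of(f,t)[:2]:
        print(t,round(r["conf"],2),r["extent"])
E
```

```text
1.3 [ 0.2335 -0.5797  0.2503] 0.38281921650266604 [-1.0169 -0.318  -0.0286] [-1.307   0.0527  1.6129 -0.      1.476  -0.119 ]
(array([ 0.3082, -0.5496,  0.3726]), array([-0.3065, -0.1083, -0.9459]))
```

View pics/w1.png

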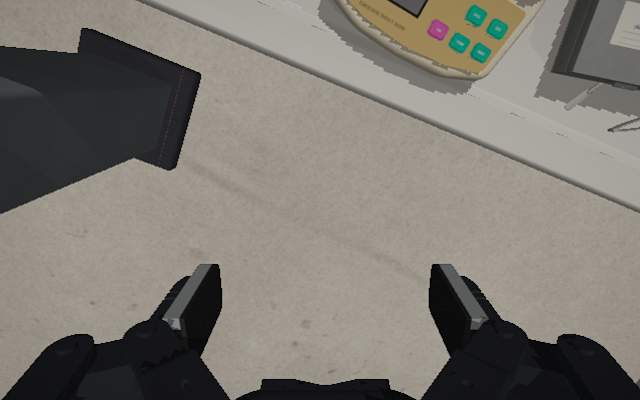

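The moves were refused because every row needs all five keys, so the arm is still at the start. The wrist picture shows only the floor and the open fingers, at (200,300) and (450,300). I'll send the moves again with full rows.

apply_moves([
  {"jaw": 0,"dx": 139,"dy": -148,"dz": 0,"turn": 0},
  {"jaw": 0,"dx": 139,"dy": -148,"dz": 0,"turn": 0},
  {"jaw": 0,"dx": 139,"dy": -148,"dz": 0,"turn": 0},
  {"jaw": 0,"dx": 139,"dy": -148,"dz": 0,"turn": 0},
  {"jaw": 0,"dx": 139,"dy": -148,"dz": 0,"turn": 0},
])

```text
time: 2.02
tool_pos: [0.3075, -0.3884, 0.2502]
tool_rot: [-0.0, 0.982, 0.19, 0.0]
contact_force: [1.4, 0.5, -0.5]
gripper_width: 1.001
grasp_force: 0.0
```

apply_moves([
  {"jaw": 0,"dx": 139,"dy": -148,"dz": 0,"turn": 0},
  {"jaw": 0,"dx": 139,"dy": -148,"dz": 0,"turn": 0},
  {"jaw": 0,"dx": 139,"dy": -148,"dz": 0,"turn": 0},
  {"jaw": 0,"dx": 139,"dy": -148,"dz": 0,"turn": 0},
  {"jaw": 0,"dx": 139,"dy": -148,"dz": 0,"turn": 0},
])

```text
time: 2.43
tool_pos: [0.3811, -0.1991, 0.2506]
tool_rot: [0.0, 0.982, 0.19, 0.0]
contact_force: [0.7, -0.2, -0.3]
gripper_width: 1.0
grasp_force: 0.0
```

apply_moves([
  {"jaw": 0,"dx": 62,"dy": -169,"dz": 0,"turn": 0},
  {"jaw": 0,"dx": 62,"dy": -169,"dz": 0,"turn": 0},
  {"jaw": 0,"dx": 62,"dy": -169,"dz": 0,"turn": 0},
  {"jaw": 0,"dx": 62,"dy": -169,"dz": 0,"turn": 0},
  {"jaw": 0,"dx": 62,"dy": -169,"dz": 0,"turn": 0},
])

```text
time: 2.85
tool_pos: [0.3746, -0.0174, 0.2506]
tool_rot: [-0.001, 0.981, 0.193, 0.001]
contact_force: [0.6, -0.9, 0.2]
gripper_width: 0.998
grasp_force: 0.0
```

apply_moves([
  {"jaw": 0,"dx": 62,"dy": -169,"dz": 0,"turn": 0},
  {"jaw": 0,"dx": 62,"dy": -169,"dz": 0,"turn": 0},
  {"jaw": 0,"dx": 62,"dy": -169,"dz": 0,"turn": 0},
  {"jaw": 0,"dx": 62,"dy": -169,"dz": 0,"turn": 0},
  {"jaw": 0,"dx": 62,"dy": -169,"dz": 0,"turn": 0},
])

```text
time: 3.27
tool_pos: [0.3685, 0.1627, 0.2507]
tool_rot: [-0.001, 0.981, 0.193, 0.0]
contact_force: [0.4, 0.6, 0.3]
gripper_width: 1.0
grasp_force: 0.0
```

```bash
cat >> h.py <<'E'
def yaw(s=None):
    w,x,y,z=(s or state())["tool_rot"];return np.arctan2(2*(x*y+w*z),1-2*(y*y+z*z))
def go(x,y,z,th=None):
    s=state();p=s["tool_pos"];t=yaw(s);d=np.array([x,y,z])-p
    print("now",np.round(p,4),"yaw",round(t,3),"-> dx %.1f dy %.1f dz %.1f turn %.3f"%(1e3*(d[0]*np.cos(t)+d[1]*np.sin(t)),1e3*(d[0]*np.sin(t)-d[1]*np.cos(t)),-1e3*d[2],0 if th is None else -((th-t+np.pi)%(2*np.pi)-np.pi)))
E
python3 - <<'E'
from h import *
np.set_printoptions(precision=4,suppress=True)
s=state();print(s["time"],s["tool_pos"],yaw(s),s["contact_force"],s["joint_pos"])
f=grab_frame("wrist");save(f,"w2.png")
for t in["heater","heat_grip","fan_grip","guard_grip","microscope_1"]:
    for r in spotter.outline_of(f,t)[:2]:
        print(t,round(r["conf"],2),r["extent"])
E
```

```text
3.2667 [0.3685 0.1627 0.2507] 0.38836670152402003 [0.3969 0.6303 0.3224] [ 0.2293 -0.5266  2.097   0.0019  1.5702  1.4118]
heater 0.73 [163.1, 2.4, 380.6, 69.0]
heat_grip 0.63 [300.7, 0.0, 350.5, 14.4]
guard_grip 0.64 [202.4, 0.4, 229.4, 8.4]
```

```bash
python3 - <<'E'
from h import *
t=grab_frame("top");s=grab_frame("side")
im=lambda f:cv2.cvtColor(f["pixels"],cv2.COLOR_RGB2BGR)
a=cv2.resize(im(t)[140:400,150:420],(400,385));b=cv2.resize(im(s)[0:260,130:400],(400,385))
cv2.imwrite("pics/arm.png",np.hstack([a,b]))
p=state()["tool_pos"]
print(proj(t,p),proj(s,p),proj(t,p+[0,0,.2]),proj(t,[0,0,0]))
E
```

```text
[229.93100577 254.75050087] [282.53148369 127.81921764] [200.56828711 258.29606279] [308.91926696 398.13553379]
```

View pics/arm.png

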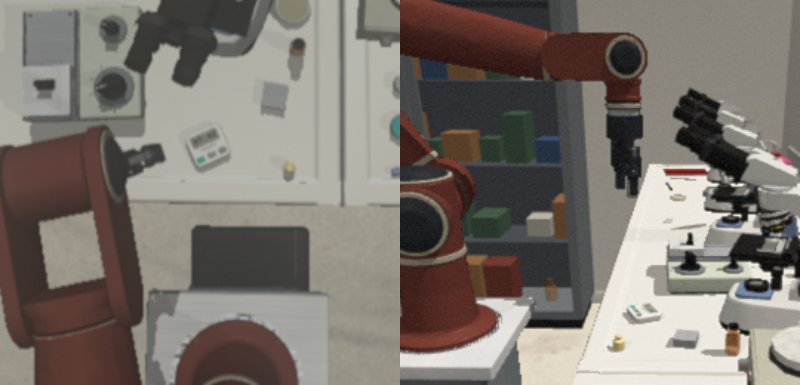

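The left half shows the wrist fork over the bench in front of the heater, clear of the eyepieces at crop (160,50). The right half shows the forearm level at the wrist and the gripper hanging down. The fork's right side should clear the left eyepiece by about 25 mm at the knob. Next I'll turn the wrist so the camera, on the robot side, looks at the heater.

apply_moves([
  {"jaw": 0,"dx": 62,"dy": -69,"dz": 0,"turn": -0.6},
  {"jaw": 0,"dx": 62,"dy": -69,"dz": 0,"turn": -0.6},
  {"jaw": 0,"dx": 62,"dy": -69,"dz": 0,"turn": -0.6},
  {"jaw": 0,"dx": 62,"dy": -69,"dz": 0,"turn": -0.6},
  {"jaw": 0,"dx": 62,"dy": -69,"dz": 0,"turn": -0.6},
])

```text
time: 4.08
tool_pos: [0.4019, 0.2454, 0.25]
tool_rot: [-0.0, 0.88, 0.474, -0.0]
contact_force: [-0.3, -0.1, 0.8]
gripper_width: 0.998
grasp_force: 0.0
```

apply_moves([
  {"jaw": 0,"dx": 0,"dy": 0,"dz": 0,"turn": -0.6},
  {"jaw": 0,"dx": 0,"dy": 0,"dz": 0,"turn": -0.6},
  {"jaw": 0,"dx": 0,"dy": 0,"dz": 0,"turn": -0.6},
  {"jaw": 0,"dx": 0,"dy": 0,"dz": 0,"turn": -0.6},
  {"jaw": 0,"dx": 0,"dy": 0,"dz": 0,"turn": -0.6},
])

```text
time: 4.5
tool_pos: [0.4018, 0.2446, 0.2503]
tool_rot: [0.0, 0.702, 0.713, 0.0]
contact_force: [0.1, -0.9, -0.6]
gripper_width: 1.0
grasp_force: 0.0
```

apply_moves([
  {"jaw": 0,"dx": 0,"dy": 0,"dz": 0,"turn": -0.6},
  {"jaw": 0,"dx": 0,"dy": 0,"dz": 0,"turn": -0.6},
  {"jaw": 0,"dx": 0,"dy": 0,"dz": 0,"turn": -0.6},
  {"jaw": 0,"dx": 0,"dy": 0,"dz": 0,"turn": -0.6},
  {"jaw": 0,"dx": 0,"dy": 0,"dz": 0,"turn": -0.6},
])

```text
time: 4.92
tool_pos: [0.4018, 0.2445, 0.2503]
tool_rot: [0.0, 0.46, 0.888, 0.0]
contact_force: [-0.5, -0.5, -0.4]
gripper_width: 1.002
grasp_force: 0.0
```

apply_moves([
  {"jaw": 0,"dx": 0,"dy": 0,"dz": 0,"turn": -0.6},
  {"jaw": 0,"dx": 0,"dy": 0,"dz": 0,"turn": -0.6},
  {"jaw": 0,"dx": 0,"dy": 0,"dz": 0,"turn": -0.6},
  {"jaw": 0,"dx": 0,"dy": 0,"dz": 0,"turn": -0.6},
  {"jaw": 0,"dx": 0,"dy": 0,"dz": 0,"turn": -0.6},
])

```text
time: 5.33
tool_pos: [0.4018, 0.2446, 0.2503]
tool_rot: [0.0, 0.177, 0.984, -0.0]
contact_force: [0.2, -0.0, 0.0]
gripper_width: 1.003
grasp_force: 0.0
```

apply_moves([
  {"jaw": 0,"dx": 0,"dy": 0,"dz": 0,"turn": -0.35},
  {"jaw": 0,"dx": 0,"dy": 0,"dz": 0,"turn": -0.35},
  {"jaw": 0,"dx": 0,"dy": 0,"dz": 0,"turn": -0.35},
  {"jaw": 0,"dx": 0,"dy": 0,"dz": 0,"turn": -0.35},
])

```text
time: 5.67
tool_pos: [0.4018, 0.2446, 0.2503]
tool_rot: [0.0, 0.005, 1.0, -0.0]
contact_force: [-0.8, -1.0, 0.8]
gripper_width: 0.999
grasp_force: 0.0
```

```bash
python3 - <<'E'
from h import *
np.set_printoptions(precision=4,suppress=True)
s=state();print(s["time"],s["tool_pos"],yaw(s),s["joint_pos"])
f=grab_frame("wrist");save(f,"w3.png");np.save("w3.npy",{k:f[k] for k in("mtx","camera_from_world")},allow_pickle=True)
Z=dict(heater=.046,heat_grip=.09,fan_grip=.09,guard_grip=.077)
for t in["heater","heat_grip","fan_grip","guard_grip","microscope_1"]:
    for r in spotter.outline_of(f,t)[:2]:
        print(t,round(r["conf"],2),r["extent"])
E
```

```text
5.6667 [0.4018 0.2446 0.2503] 3.1321302799736457 [ 0.3886 -0.3321  1.9598 -0.0001  1.5137 -1.1727]
heater 0.23 [368.1, 224.5, 462.4, 314.7]
heat_grip 0.59 [277.0, 250.9, 326.1, 302.9]
fan_grip 0.65 [293.6, 345.9, 321.9, 380.9]
guard_grip 0.57 [374.9, 223.4, 464.0, 316.0]
```

View pics/w3.png

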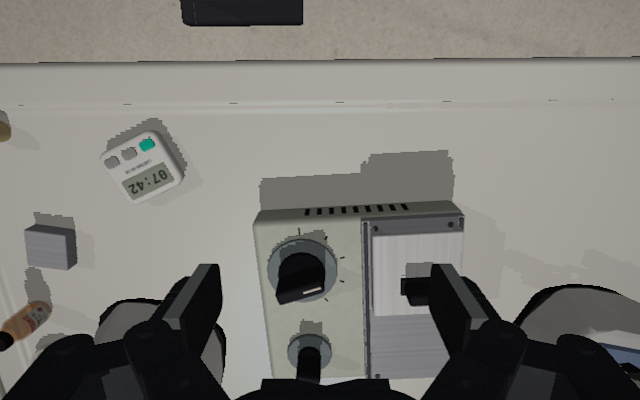

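Seen from the robot side, with image right being +y, the heater spans (254–464, 205–380). The larger knob is at (300,275) with its mark at (312,290), the smaller knob at (309,355) and the guard tab at (415,290). An enlarged crop will give accurate pixels.

```bash
python3 - <<'E'
import cv2
im=cv2.imread("pics/w3.png")[200:340,245:470]
cv2.imwrite("pics/w3c.png",cv2.resize(im,None,fx=3.5,fy=3.5,interpolation=cv2.INTER_CUBIC))
E
```

```text
(no output)
```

View pics/w3c.png

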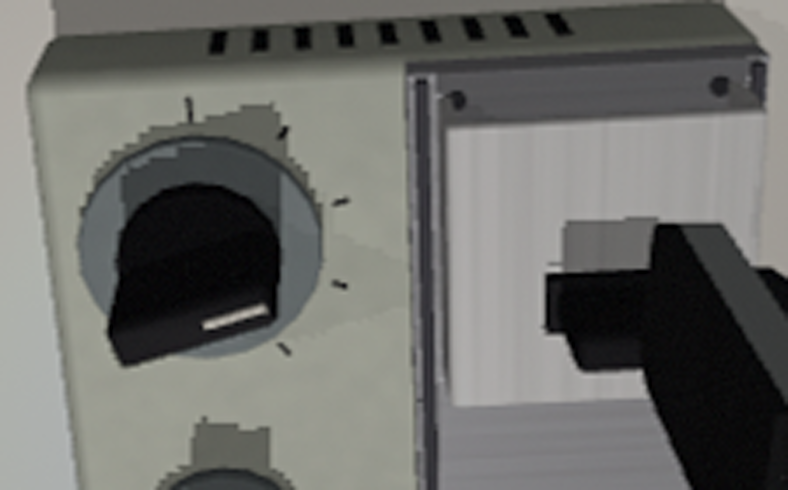

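```bash
python3 - <<'E'
from h import *
np.set_printoptions(precision=4,suppress=True)
f=np.load("w3.npy",allow_pickle=True).item()
P=lambda u,v,z:at_z(f,245+u/3.5,200+v/3.5,z)
g=[P(445,127,.077),P(766,110,.077),P(452,405,.077)]
print("guard FR,FL,RR",*g,np.linalg.norm(g[0]-g[1]),np.linalg.norm(g[0]-g[2]))
print("yaw guard front",np.arctan2(*(-(g[1]-g[0]))[:2]), "side",np.arctan2(*(g[2]-g[0])[1::-1]))
for z in(.046,.05,.056):print("foot",z,P(200,246,z),np.linalg.norm(P(78,246,z)-P(322,246,z)))
for u,v in((189,110),(284,131),(340,202),(340,285),(285,349)):
    print("tick",P(u,v,.046))
a,b=P(205,327,.09),P(268,310,.09);print("mark",a,b,np.arctan2(*(b-a)[1::-1]))
c,d=P(122,366,.09),P(275,318,.09);print("bar rear edge",c,d,np.linalg.norm(c-d),np.arctan2(*(d-c)[1::-1]))
print("tab left-rear?",P(546,275,.103),P(546,333,.103),P(566,220,.077))
print("plate front",P(407,62,.056),P(765,52,.056),"heaterleft",P(30,85,.046))
E
```

```text
guard FR,FL,RR [0.4583 0.2869 0.077 ] [0.4543 0.3687 0.077 ] [0.5426 0.2916 0.077 ] 0.08185477389285693 0.08446335316488164
yaw guard front 3.092698972336756 side 0.05507292998859047
foot 0.046 [0.51   0.2208 0.046 ] 0.07138441863591763
foot 0.05 [0.5077 0.2211 0.05  ] 0.07051029417486283
foot 0.056 [0.5042 0.2215 0.056 ] 0.06919910748328065
tick [0.4667 0.2189 0.046 ]
tick [0.4734 0.2456 0.046 ]
tick [0.496  0.2617 0.046 ]
tick [0.5234 0.2618 0.046 ]
tick [0.5453 0.2454 0.046 ]
mark [0.5084 0.2247 0.09  ] [0.5035 0.2411 0.09  ] 1.8624915160276132
bar rear edge [0.52   0.2027 0.09  ] [0.5059 0.2429 0.09  ] 0.042634473066526915 1.9087311275773762
tab left-rear? [0.4859 0.3091 0.103 ] [0.5023 0.3101 0.103 ] [0.4853 0.3196 0.077 ]
plate front [0.4487 0.279  0.056 ] [0.4467 0.3752 0.056 ] heaterleft [0.4586 0.1747 0.046 ]
```

Heater yaw is about 0.05, the knob axis about (0.508, 0.221) and the bar yaw about 1.89, so heat is about 1.3 rad. The tick circle and the foot agree with the stated sizes. I'll align with the bar and go over it.

apply_moves([
  {"jaw": 0,"dx": 0,"dy": 0,"dz": 0,"turn": 0.62},
  {"jaw": 0,"dx": 0,"dy": 0,"dz": 0,"turn": 0.62},
  {"jaw": 0,"dx": 0,"dy": 0,"dz": 0,"turn": 0.62},
  {"jaw": 0,"dx": 0,"dy": 0,"dz": 0,"turn": 0.62},
  {"jaw": 0,"dx": 0,"dy": 0,"dz": 0,"turn": 0.62},
])

```text
time: 6.38
tool_pos: [0.4013, 0.2457, 0.2503]
tool_rot: [-0.0, 0.313, 0.95, -0.0]
contact_force: [-0.5, 0.9, 0.6]
gripper_width: 0.998
grasp_force: 0.0
```

apply_moves([
  {"jaw": 0,"dx": 0,"dy": 0,"dz": 0,"turn": 0.62},
  {"jaw": 0,"dx": 0,"dy": 0,"dz": 0,"turn": 0.62},
  {"jaw": 0,"dx": 0,"dy": 0,"dz": 0,"turn": 0.62},
  {"jaw": 0,"dx": 0,"dy": 0,"dz": 0,"turn": 0.62},
  {"jaw": 0,"dx": 0,"dy": 0,"dz": 0,"turn": 0.62},
])

```text
time: 6.8
tool_pos: [0.4013, 0.2457, 0.2503]
tool_rot: [-0.0, 0.587, 0.809, 0.0]
contact_force: [0.1, -0.5, -0.4]
gripper_width: 1.002
grasp_force: 0.0
```

apply_moves([
  {"jaw": 0.3,"dx": -56,"dy": 93,"dz": 0,"turn": 0},
  {"jaw": 0.3,"dx": -56,"dy": 93,"dz": 0,"turn": 0},
  {"jaw": 0.3,"dx": -56,"dy": 93,"dz": 0,"turn": 0},
  {"jaw": 0.3,"dx": -56,"dy": 93,"dz": 30,"turn": 0},
  {"jaw": 0.3,"dx": -56,"dy": 93,"dz": 60,"turn": 0},
])

```text
time: 7.22
tool_pos: [0.5103, 0.2219, 0.1921]
tool_rot: [0.002, 0.586, 0.811, 0.002]
contact_force: [0.2, 0.1, -1.1]
gripper_width: 0.701
grasp_force: 0.0
```

apply_moves([
  {"jaw": 0.3,"dx": 0,"dy": 0,"dz": 20,"turn": 0},
  {"jaw": 0.3,"dx": 0,"dy": 0,"dz": 40,"turn": 0},
  {"jaw": 0.3,"dx": 0,"dy": 0,"dz": 50,"turn": 0},
  {"jaw": 0.3,"dx": 0,"dy": 0,"dz": 50,"turn": 0},
])

```text
time: 7.55
tool_pos: [0.5054, 0.2214, 0.1371]
tool_rot: [-0.002, 0.585, 0.811, -0.002]
contact_force: [-0.2, -0.4, -0.9]
gripper_width: 0.702
grasp_force: 0.0
```

```bash
python3 - <<'E'
from h import *
s=state();print(s["contact_force"],s["gripper_width"],s["joint_pos"]);go(.508,.221,.088,1.89)
f=grab_frame("wrist");save(f,"w4.png")
E
```

```text
[-0.2272866  -0.44657935 -0.85910645] 0.7021867484650763 [ 2.78088990e-01 -1.99969807e-02  1.88182914e+00 -1.93800068e-05
  1.28556225e+00 -4.34277439e-02]
now [0.5054 0.2214 0.1371] yaw 1.892 -> dx -1.2 dy 2.3 dz 49.1 turn 0.002
```

View pics/w4.png

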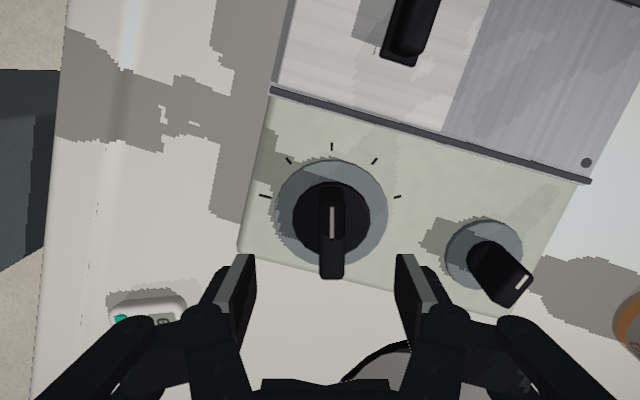

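The bar stands upright at (332,230), centred between the fingers at (245,280) and (410,280), and the mark is at (332,222). I'll descend and close.

apply_moves([
  {"jaw": 0.3,"dx": 0,"dy": 2,"dz": 20,"turn": 0},
  {"jaw": 0.3,"dx": 0,"dy": 2,"dz": 35,"turn": 0},
  {"jaw": 0.3,"dx": 0,"dy": 2,"dz": 46,"turn": 0},
  {"jaw": 0.3,"dx": 0,"dy": 2,"dz": 49,"turn": 0},
  {"jaw": 0.3,"dx": 0,"dy": 2,"dz": 49,"turn": 0},
])

```text
time: 8.02
tool_pos: [0.5091, 0.2226, 0.0914]
tool_rot: [-0.0, 0.585, 0.811, -0.0]
contact_force: [-0.0, -0.2, 1.1]
gripper_width: 0.703
grasp_force: 0.0
```

apply_moves([
  {"jaw": 1,"dx": 0,"dy": 0,"dz": 0,"turn": 0},
  {"jaw": 1,"dx": 0,"dy": 0,"dz": 0,"turn": 0},
  {"jaw": 1,"dx": 0,"dy": 0,"dz": 0,"turn": 0},
  {"jaw": 1,"dx": 0,"dy": 0,"dz": 0,"turn": 0},
  {"jaw": 1,"dx": 0,"dy": 0,"dz": 0,"turn": 0},
])

```text
time: 8.43
tool_pos: [0.5086, 0.2225, 0.0926]
tool_rot: [-0.001, 0.585, 0.811, -0.001]
contact_force: [-5.6, -2.4, 6.9]
gripper_width: 0.148
grasp_force: 60.3
```

apply_moves([
  {"jaw": 1,"dx": 0,"dy": 0,"dz": -2,"turn": -0.12},
  {"jaw": 1,"dx": 0,"dy": 0,"dz": -2,"turn": -0.24},
  {"jaw": 1,"dx": 0,"dy": 0,"dz": -2,"turn": -0.36},
  {"jaw": 1,"dx": 0,"dy": 0,"dz": -2,"turn": -0.48},
  {"jaw": 1,"dx": 0,"dy": 0,"dz": -2,"turn": -0.6},
])

```text
time: 8.85
tool_pos: [0.5075, 0.2218, 0.0927]
tool_rot: [-0.002, 0.316, 0.949, -0.002]
contact_force: [-5.1, -4.0, 0.5]
gripper_width: 0.146
grasp_force: 60.3
```

apply_moves([
  {"jaw": 1,"dx": 0,"dy": 0,"dz": 0,"turn": -0.12},
  {"jaw": 1,"dx": 0,"dy": 0,"dz": 0,"turn": -0.24},
  {"jaw": 1,"dx": 0,"dy": 0,"dz": 0,"turn": -0.36},
  {"jaw": 1,"dx": 0,"dy": 0,"dz": 0,"turn": -0.48},
  {"jaw": 1,"dx": 0,"dy": 0,"dz": 0,"turn": -0.6},
])

```text
time: 9.27
tool_pos: [0.507, 0.2206, 0.0926]
tool_rot: [-0.003, 0.021, 1.0, -0.003]
contact_force: [-5.5, -8.1, 3.7]
gripper_width: 0.147
grasp_force: 60.6
```

apply_moves([
  {"jaw": 1,"dx": 0,"dy": 0,"dz": 0,"turn": -0.06},
  {"jaw": 1,"dx": 0,"dy": 0,"dz": 0,"turn": -0.12},
  {"jaw": 1,"dx": 0,"dy": 0,"dz": 0,"turn": -0.16},
  {"jaw": 1,"dx": 0,"dy": 0,"dz": 0,"turn": -0.16},
  {"jaw": 1,"dx": 0,"dy": 0,"dz": 0,"turn": -0.16},
])

```text
time: 9.68
tool_pos: [0.507, 0.2204, 0.0927]
tool_rot: [-0.003, -0.053, 0.999, -0.002]
contact_force: [-7.6, -8.3, 4.1]
gripper_width: 0.146
grasp_force: 70.4
```

```bash
python3 - <<'E'
from h import *
s=state();print(s["contact_force"],s["ft_torque"],yaw(s)%6.283);go(.508,.221,.15)
E
```

```text
[-7.60304746 -8.32548605  4.10451717] [-1.36243667  1.15396214 -1.49752282] 3.2479048355874274
now [0.507  0.2204 0.0927] yaw -3.035 -> dx -1.0 dy 0.5 dz -57.3 turn 0.000
```

apply_moves([
  {"jaw": 1,"dx": 0,"dy": 0,"dz": 0,"turn": -0.05},
  {"jaw": 1,"dx": 0,"dy": 0,"dz": 0,"turn": -0.1},
  {"jaw": 1,"dx": 0,"dy": 0,"dz": 0,"turn": -0.1},
])

```text
time: 9.93
tool_pos: [0.5071, 0.2205, 0.0926]
tool_rot: [-0.004, -0.101, 0.995, -0.001]
contact_force: [-6.6, -8.2, 3.8]
gripper_width: 0.148
grasp_force: 112.3
```

```bash
python3 - <<'E'
from h import *
s=state();print(s["contact_force"],s["ft_torque"],yaw(s)%6.283,s["joint_efforts"])
E
```

```text
[-6.57157979 -8.24220272  3.81173821] [-1.21293767  1.23484191 -2.8855264 ] 3.344723131080233 [  5.94069019 -34.2948103  -36.00387454   0.40369475  -2.32289024
  -3.23640682]
```

Torque about the axis doubled for 0.1 rad of extra turn, so the knob is against its stop. I'll release it and rise.

apply_moves([
  {"jaw": 1,"dx": 0,"dy": 0,"dz": 0,"turn": 0.08},
  {"jaw": 0.3,"dx": 0,"dy": 0,"dz": 0,"turn": 0.08},
  {"jaw": 0.3,"dx": 0,"dy": 0,"dz": 0,"turn": 0.08},
  {"jaw": 0.3,"dx": 0,"dy": 0,"dz": 0,"turn": 0.08},
  {"jaw": 0.3,"dx": 0,"dy": 0,"dz": 0,"turn": 0.08},
])

```text
time: 10.35
tool_pos: [0.5095, 0.223, 0.0938]
tool_rot: [0.001, -0.066, 0.998, 0.0]
contact_force: [-0.2, -0.3, -1.0]
gripper_width: 0.694
grasp_force: 0.0
```

apply_moves([
  {"jaw": 0.3,"dx": 0,"dy": 0,"dz": -30,"turn": 0.08},
  {"jaw": 0.3,"dx": 0,"dy": 0,"dz": -60,"turn": 0.08},
  {"jaw": 0.3,"dx": 0,"dy": 0,"dz": -90,"turn": 0.08},
  {"jaw": 0.3,"dx": 0,"dy": 0,"dz": -90,"turn": 0.08},
])

```text
time: 10.68
tool_pos: [0.5129, 0.2241, 0.1914]
tool_rot: [0.006, -0.026, 1.0, 0.002]
contact_force: [1.2, 0.3, 0.9]
gripper_width: 0.696
grasp_force: 0.0
```

```bash
python3 - <<'E'
from h import *
np.set_printoptions(precision=4,suppress=True)
go(.46,.31,.20,3.19)
for n in ("wrist","top"):
    f=grab_frame(n);save(f,n+"5.png");np.save(n+"5.npy",{k:f[k] for k in("mtx","camera_from_world")},allow_pickle=True)
    for t in["heat_grip","guard_grip"]:
        for r in spotter.outline_of(f,t)[:1]: print(n,t,round(r["conf"],2),r["extent"])
E
```

```text
now [0.5129 0.2241 0.1914] yaw -3.089 -> dx 48.4 dy 88.5 dz -8.6 turn 0.004
wrist heat_grip 0.58 [287.3, 151.0, 353.9, 224.7]
wrist guard_grip 0.65 [410.1, 116.7, 553.0, 241.2]
top heat_grip 0.67 [220.6, 196.7, 239.5, 207.6]
top guard_grip 0.74 [164.1, 197.2, 190.8, 220.2]
```

```bash
python3 - <<'E'
from h import *
np.set_printoptions(precision=4,suppress=True)
f=np.load("wrist5.npy",allow_pickle=True).item();g=cv2.imread("pics/wrist5.png",0)
k=g[151:225,287:354]
n,l,st,c=cv2.connectedComponentsWithStats((k>130).astype(np.uint8))
for i in range(1,n):
    if 10<st[i,4]<400: print("bright",st[i]+[287,151,0,0,0],c[i]+[287,151], cv2.fitLine(np.argwhere(l==i)[:,::-1].astype(np.float32),2,0,.01,.01).ravel()[:2])
print("heat axis px",proj(f,[.5085,.2215,.09]))
t=g[90:260,400:560]
n,l,st,c=cv2.connectedComponentsWithStats((t<45).astype(np.uint8))
for i in range(1,n):
    if st[i,4]>60: print("dark",st[i]+[400,90,0,0,0],c[i]+[400,90])
print("pred tab", [proj(f,[.509+a,.3305+b,z]).round() for z in(.103,.077) for a in(-.006,.006) for b in(-.013,.013)])
gd=(g[90:260,400:560]>150).astype(np.uint8)
E
```

```text
bright [317 167   4  25  76] [318.9737 179.1447] [ 0.0055 -1.    ]
bright [287 210  23  15 185] [294.9676 219.6108] [0.9378 0.3472]
bright [329 209  25  16 189] [344.328  219.3862] [ 0.9376 -0.3478]
heat axis px [320.2857 195.96  ]
dark [ 454  187   59   31 1522] [482.7503 201.9389]
pred tab [array([475., 202.]), array([517., 204.]), array([472., 220.]), array([512., 222.]), array([460., 189.]), array([498., 191.]), array([457., 205.]), array([494., 207.])]
```

View pics/wrist5.png

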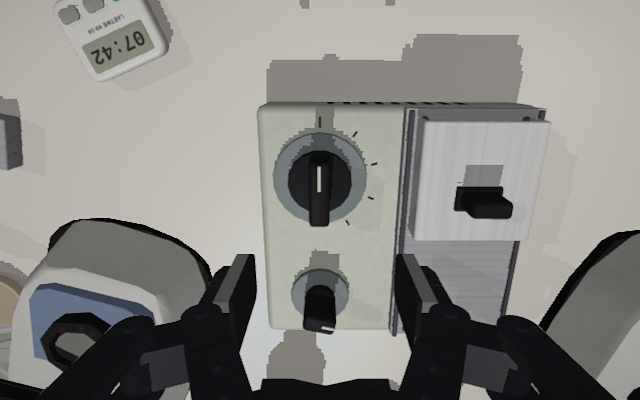

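The larger knob's mark at (319,179) is in line with the off tick at (320,122), so it is off. The guard tab's base is at (480,195) and its top reaches (512,217). That puts the tab centre at about (0.507, 0.331).

apply_moves([
  {"jaw": 0.3,"dx": 0,"dy": 107,"dz": 0,"turn": 0},
  {"jaw": 0.3,"dx": 0,"dy": 107,"dz": 0,"turn": 0},
  {"jaw": 0.3,"dx": 0,"dy": 107,"dz": 0,"turn": 0},
  {"jaw": 0.3,"dx": 0,"dy": 107,"dz": 30,"turn": 0},
  {"jaw": 0.3,"dx": 0,"dy": 107,"dz": 60,"turn": 0},
])

```text
time: 11.4
tool_pos: [0.5044, 0.3316, 0.1237]
tool_rot: [0.002, -0.027, 1.0, 0.001]
contact_force: [-0.7, -0.2, -0.6]
gripper_width: 0.698
grasp_force: 0.0
```

```bash
python3 - <<'E'
from h import *
go(.507,.331,.101,3.19)
E
```

```text
now [0.5044 0.3316 0.1237] yaw -3.088 -> dx -2.6 dy -0.8 dz 22.7 turn 0.005
```

apply_moves([
  {"jaw": 0.3,"dx": -2,"dy": 0,"dz": 12,"turn": 0},
  {"jaw": 0.3,"dx": -2,"dy": 0,"dz": 22,"turn": 0},
  {"jaw": 1,"dx": -2,"dy": 0,"dz": 22,"turn": 0},
  {"jaw": 1,"dx": -2,"dy": 0,"dz": 22,"turn": 0},
  {"jaw": 1,"dx": -2,"dy": 0,"dz": 22,"turn": 0},
])

```text
time: 11.82
tool_pos: [0.5067, 0.3301, 0.1031]
tool_rot: [0.001, -0.025, 1.0, 0.001]
contact_force: [-1.7, 1.5, 4.0]
gripper_width: 0.285
grasp_force: 56.6
```

apply_moves([
  {"jaw": 1,"dx": 0,"dy": 0,"dz": 0,"turn": 0},
  {"jaw": 1,"dx": 0,"dy": 0,"dz": 0,"turn": 0},
])

```text
time: 11.98
tool_pos: [0.5066, 0.3301, 0.1031]
tool_rot: [0.001, -0.026, 1.0, 0.001]
contact_force: [0.3, 0.8, 0.9]
gripper_width: 0.285
grasp_force: 60.5
```

Width is 0.285 × 85 = 24 mm, so the tab is gripped. Now I'll slide the guard back.

apply_moves([
  {"jaw": 1,"dx": -15,"dy": 0,"dz": 0,"turn": 0},
  {"jaw": 1,"dx": -35,"dy": 0,"dz": 0,"turn": 0},
  {"jaw": 1,"dx": -55,"dy": 0,"dz": 0,"turn": 0},
  {"jaw": 1,"dx": -75,"dy": 0,"dz": 0,"turn": 0},
  {"jaw": 1,"dx": -88,"dy": 0,"dz": 0,"turn": 0},
])

```text
time: 12.4
tool_pos: [0.5953, 0.3344, 0.1031]
tool_rot: [0.001, -0.025, 1.0, 0.0]
contact_force: [-2.8, 1.3, 4.0]
gripper_width: 0.287
grasp_force: 60.8
```

apply_moves([
  {"jaw": 1,"dx": -5,"dy": 0,"dz": 0,"turn": 0},
  {"jaw": 1,"dx": -10,"dy": 0,"dz": 0,"turn": 0},
  {"jaw": 1,"dx": -12,"dy": 0,"dz": 0,"turn": 0},
  {"jaw": 1,"dx": -12,"dy": 0,"dz": 0,"turn": 0},
])

```text
time: 12.73
tool_pos: [0.6037, 0.3349, 0.103]
tool_rot: [-0.003, -0.026, 1.0, -0.0]
contact_force: [-10.7, -2.0, 10.7]
gripper_width: 0.289
grasp_force: 61.7
```

The guard travelled 97 mm and met its stop. I'll release it, rise and measure the cavity.

apply_moves([
  {"jaw": 1,"dx": 5,"dy": 0,"dz": 0,"turn": 0},
  {"jaw": 0.3,"dx": 5,"dy": 0,"dz": 0,"turn": 0},
  {"jaw": 0.3,"dx": 5,"dy": 0,"dz": 0,"turn": 0},
  {"jaw": 0.3,"dx": 5,"dy": 0,"dz": -30,"turn": 0},
  {"jaw": 0.3,"dx": 5,"dy": 0,"dz": -70,"turn": 0},
])

```text
time: 13.15
tool_pos: [0.5972, 0.3329, 0.1656]
tool_rot: [-0.005, -0.026, 1.0, -0.002]
contact_force: [-0.5, 0.3, 1.0]
gripper_width: 0.697
grasp_force: 0.0
```

apply_moves([
  {"jaw": 0.3,"dx": 30,"dy": 0,"dz": -30,"turn": 0},
  {"jaw": 0.3,"dx": 60,"dy": 0,"dz": -70,"turn": 0},
  {"jaw": 0.3,"dx": 100,"dy": 0,"dz": -70,"turn": 0},
  {"jaw": 0.3,"dx": 130,"dy": 0,"dz": -70,"turn": 0},
  {"jaw": 0.3,"dx": 130,"dy": 0,"dz": -70,"turn": 0},
])

```text
time: 13.57
tool_pos: [0.4657, 0.3276, 0.2412]
tool_rot: [-0.001, -0.027, 1.0, -0.0]
contact_force: [1.4, -0.4, -1.1]
gripper_width: 0.7
grasp_force: 0.0
```

```bash
python3 - <<'E'
from h import *
np.set_printoptions(precision=4,suppress=True)
s=state();print(s["time"],s["tool_pos"],yaw(s),s["joint_pos"])
f=grab_frame("wrist");save(f,"w6.png");np.save("w6.npy",{k:f[k] for k in("mtx","camera_from_world")},allow_pickle=True)
for t in["cavity","guard_grip","heat_grip"]:
    for r in spotter.outline_of(f,t)[:2]: print(t,round(r["conf"],2),r["extent"])
c=np.array([.4966,.3296]);print(proj(f,[*c,.056]))
g=cv2.cvtColor(f["pixels"],cv2.COLOR_RGB2GRAY)
# sample radial profile around the predicted cavity on z=.056
for a in range(0,360,30):
    r=np.arange(.016,.035,.001);v=[]
    for q in r:
        u=proj(f,[c[0]+q*np.cos(np.radians(a)),c[1]+q*np.sin(np.radians(a)),.056]);v.append(int(g[int(round(u[1])),int(round(u[0]))]) if 0<=u[1]<399 else -1)
    print(a,v)
E
```

```text
13.5667 [0.4657 0.3276 0.2412] -3.087911620979321 [ 0.4819 -0.0722  1.7522  0.001   1.4637 -1.1426]
cavity 0.96 [157.4, 144.1, 383.9, 350.7]
guard_grip 0.92 [283.7, 257.7, 372.3, 344.6]
heat_grip 0.89 [179.2, 186.3, 231.0, 248.8]
[324.8093 205.9038]
0 [145, 142, 142, 144, 147, 149, 140, 88, 89, 76, 73, 90, 98, 118, 146, 144, 144, 144, 144, 146]
30 [146, 146, 145, 142, 141, 143, 142, 120, 85, 68, 68, 92, 97, 121, 145, 143, 143, 142, 142, 142]
60 [144, 144, 140, 140, 139, 142, 143, 146, 117, 73, 96, 104, 115, 133, 141, 141, 143, 143, 145, 144]
90 [148, 148, 147, 147, 147, 147, 146, 147, 148, 128, 113, 135, 142, 142, 142, 142, 141, 141, 141, 141]
120 [142, 141, 141, 141, 142, 142, 142, 142, 139, 126, 133, 141, 141, 138, 138, 140, 139, 140, 140, 140]
150 [142, 144, 143, 142, 141, 140, 142, 143, 136, 134, 142, 143, 141, 138, 139, 141, 141, 139, 139, 137]
180 [142, 141, 142, 143, 143, 142, 141, 139, 132, 138, 142, 142, 140, 137, 137, 136, 138, 139, 141, 140]
210 [144, 145, 143, 141, 141, 137, 136, 134, 135, 141, 142, 139, 139, 141, 143, 141, 138, 137, 136, 137]
240 [142, 142, 142, 143, 141, 137, 134, 132, 125, 133, 142, 143, 143, 144, 144, 145, 144, 144, 141, 141]
270 [144, 145, 144, 144, 145, 142, 137, 134, 124, 122, 137, 149, 148, 147, 147, 147, 147, 147, 147, 147]
300 [142, 144, 145, 144, 144, 138, 138, 121, 80, 108, 108, 108, 140, 147, 146, 146, 144, 144, 142, 142]
330 [146, 146, 146, 146, 143, 123, 133, 144, 144, 72, 91, 98, 134, 147, 146, 146, 146, 146, 145, 144]
```

The cavity's chamfer profile puts its centre near (0.498, 0.330), in agreement with the grip on the tab. Next I'll fetch the blank, passing in front of the microscope.

apply_moves([
  {"jaw": 0.2,"dx": 104,"dy": -180,"dz": 0,"turn": 0},
  {"jaw": 0.2,"dx": 104,"dy": -180,"dz": 0,"turn": 0},
  {"jaw": 0.2,"dx": 104,"dy": -180,"dz": 0,"turn": 0},
  {"jaw": 0.2,"dx": 104,"dy": -180,"dz": 0,"turn": 0},
  {"jaw": 0.2,"dx": 104,"dy": -180,"dz": 0,"turn": 0},
])

```text
time: 14.18
tool_pos: [0.3759, 0.1412, 0.2412]
tool_rot: [-0.0, -0.026, 1.0, -0.0]
contact_force: [0.5, -0.9, 0.8]
gripper_width: 0.802
grasp_force: 0.0
```

apply_moves([
  {"jaw": 0.2,"dx": 8,"dy": -172,"dz": 0,"turn": 0},
  {"jaw": 0.2,"dx": 8,"dy": -172,"dz": 0,"turn": 0},
  {"jaw": 0.2,"dx": 8,"dy": -172,"dz": 0,"turn": 0},
  {"jaw": 0.2,"dx": 8,"dy": -172,"dz": 0,"turn": 0},
  {"jaw": 0.2,"dx": 8,"dy": -172,"dz": 0,"turn": 0},
])

```text
time: 14.6
tool_pos: [0.3772, -0.0355, 0.2419]
tool_rot: [0.0, -0.021, 1.0, -0.001]
contact_force: [0.8, 0.3, -0.3]
gripper_width: 0.799
grasp_force: 0.0
```

apply_moves([
  {"jaw": 0.2,"dx": 8,"dy": -172,"dz": 0,"turn": 0},
  {"jaw": 0.2,"dx": 8,"dy": -172,"dz": 0,"turn": 0},
  {"jaw": 0.2,"dx": 8,"dy": -172,"dz": 0,"turn": 0},
  {"jaw": 0.2,"dx": 8,"dy": -172,"dz": 0,"turn": 0},
  {"jaw": 0.2,"dx": 8,"dy": -172,"dz": 0,"turn": 0},
])

```text
time: 15.02
tool_pos: [0.3776, -0.2071, 0.2415]
tool_rot: [-0.0, -0.022, 1.0, -0.001]
contact_force: [-0.4, -0.1, -0.7]
gripper_width: 0.805
grasp_force: 0.0
```

apply_moves([
  {"jaw": 0.2,"dx": -15,"dy": -189,"dz": 0,"turn": 0},
  {"jaw": 0.2,"dx": -15,"dy": -189,"dz": 0,"turn": 0},
  {"jaw": 0.2,"dx": -15,"dy": -189,"dz": 0,"turn": 0},
  {"jaw": 0.2,"dx": -15,"dy": -189,"dz": 0,"turn": 0},
  {"jaw": 0.2,"dx": -15,"dy": -189,"dz": 0,"turn": 0},
])

```text
time: 15.43
tool_pos: [0.4029, -0.3935, 0.2407]
tool_rot: [-0.0, -0.024, 1.0, -0.0]
contact_force: [0.5, 0.8, -0.0]
gripper_width: 0.798
grasp_force: 0.0
```

apply_moves([
  {"jaw": 0.2,"dx": 0,"dy": 0,"dz": 0,"turn": 0},
  {"jaw": 0.2,"dx": 0,"dy": 0,"dz": 0,"turn": 0},
])

```text
time: 15.6
tool_pos: [0.4027, -0.3904, 0.2405]
tool_rot: [-0.0, -0.025, 1.0, 0.001]
contact_force: [0.2, 0.0, -0.3]
gripper_width: 0.798
grasp_force: 0.0
```

```bash
python3 - <<'E'
from h import *
np.set_printoptions(precision=4,suppress=True)
s=state();print(s["time"],s["tool_pos"],yaw(s),s["joint_pos"])
f=grab_frame("wrist");save(f,"w7.png")
for t in["round_blank","small_blank"]:
    for r in spotter.outline_of(f,t)[:4]:
        m=r["region"];print(t,round(r["conf"],2),r["extent"],f["pixels"][m].mean(0))
        h=cv2.convexHull(np.argwhere(m)[:,::-1].astype(np.int32)).reshape(-1,2)
        W=np.array([at_z(f,u,v,.018)[:2] for u,v in h]);(c,rad)=cv2.minEnclosingCircle((W*1e3).astype(np.float32));print("  ",np.array(c)/1e3,rad)
        # fit top disc: use left/right extremes & near edge
        e=r["extent"];l=at_z(f,e[0],(e[1]+e[3])/2,.018);rr=at_z(f,e[2],(e[1]+e[3])/2,.018);print("   y ext",l,rr,"rows",at_z(f,(e[0]+e[2])/2,e[1],.018),at_z(f,(e[0]+e[2])/2,e[3],.018),at_z(f,(e[0]+e[2])/2,e[1],0.))
go(.4555,-.388,.1)
E
```

```text
15.6 [ 0.4027 -0.3904  0.2405] -3.0918719385371194 [-0.9028 -0.0924  1.7724  0.0005  1.4638 -2.5233]
round_blank 0.93 [393.1, 184.2, 438.8, 231.6] [  2.5156 111.2821 108.0169]
   [ 0.4438 -0.2949] 25.23194694519043
   y ext [ 0.4461 -0.3178  0.018 ] [ 0.4438 -0.2712  0.018 ] rows [ 0.4199 -0.2977  0.018 ] [ 0.4711 -0.2911  0.018 ] [ 0.4249 -0.2927  0.    ]
round_blank 0.88 [297.9, 190.2, 342.3, 231.8] [119.3709 118.4047 120.7323]
   [ 0.4525 -0.3924] 25.227487564086914
   y ext [ 0.4542 -0.4145  0.018 ] [ 0.452  -0.3693  0.018 ] rows [ 0.4309 -0.3929  0.018 ] [ 0.4762 -0.3908  0.018 ] [ 0.4365 -0.3929  0.    ]
small_blank 0.72 [395.8, 257.2, 405.7, 285.3] [95.773  94.9929 96.9255]
   [ 0.5182 -0.2997] 17.172321319580078
   y ext [ 0.5186 -0.3069  0.018 ] [ 0.5181 -0.2962  0.018 ] rows [ 0.5015 -0.3035  0.018 ] [ 0.5357 -0.2995  0.018 ] [ 0.5108 -0.2987  0.    ]
now [ 0.4027 -0.3885  0.241 ] yaw -3.089 -> dx -52.8 dy -2.2 dz 141.0 turn 0.000
```

The wrist network finds two 46 mm discs. The turquoise one at (416,208) has mean colour (3,111,108) and is not meant; the plain grey one at (320,211) has mean (119,118,121) and is the blank, at about (0.4535, -0.392) with measured width 45 mm. I'll descend on the grey one.

apply_moves([
  {"jaw": 0.2,"dx": -50,"dy": -4,"dz": 35,"turn": 0},
  {"jaw": 0.2,"dx": -50,"dy": -4,"dz": 70,"turn": 0},
  {"jaw": 0.2,"dx": -50,"dy": -4,"dz": 105,"turn": 0},
  {"jaw": 0.2,"dx": -50,"dy": -4,"dz": 140,"turn": 0},
  {"jaw": 0.2,"dx": -50,"dy": -4,"dz": 160,"turn": 0},
])

```text
time: 16.17
tool_pos: [0.4512, -0.3873, 0.0766]
tool_rot: [-0.002, -0.027, 1.0, 0.003]
contact_force: [-0.3, 0.2, -0.2]
gripper_width: 0.797
grasp_force: 0.0
```

apply_moves([
  {"jaw": 0.2,"dx": 0,"dy": 0,"dz": 0,"turn": 0},
  {"jaw": 0.2,"dx": 0,"dy": 0,"dz": 0,"turn": 0},
  {"jaw": 0.2,"dx": 0,"dy": 0,"dz": 0,"turn": 0},
])

```text
time: 16.42
tool_pos: [0.4536, -0.3915, 0.0838]
tool_rot: [0.001, -0.026, 1.0, -0.001]
contact_force: [0.0, -0.4, 1.0]
gripper_width: 0.798
grasp_force: 0.0
```

```bash
python3 - <<'E'
from h import *
np.set_printoptions(precision=4,suppress=True)
f=grab_frame("wrist");save(f,"w8.png")
for r in spotter.outline_of(f,"round_blank")[:4]:
    e=r["extent"];m=r["region"];u=(e[0]+e[2])/2;v=(e[1]+e[3])/2
    print(round(r["conf"],2),e,f["pixels"][m].mean(0),at_z(f,e[0],v,.018),at_z(f,e[2],v,.018),at_z(f,u,e[1],.018),at_z(f,u,e[3],.018))
go(.4535,-.392,.028,3.19)
E
```

```text
0.89 [282.4, 185.9, 361.9, 261.8] [122.4613 121.4538 123.7469] [ 0.4539 -0.4153  0.018 ] [ 0.4515 -0.3706  0.018 ] [ 0.4304 -0.3941  0.018 ] [ 0.4767 -0.3917  0.018 ]
0.85 [449.4, 175.9, 539.4, 260.7] [  3.29   106.9603 103.767 ] [ 0.4456 -0.3219  0.018 ] [ 0.4429 -0.2716  0.018 ] [ 0.4199 -0.3016  0.018 ] [ 0.4706 -0.2914  0.018 ]
now [ 0.4539 -0.3923  0.0846] yaw -3.09 -> dx 0.4 dy 0.3 dz 56.6 turn 0.003
```

apply_moves([
  {"jaw": 0.2,"dx": 0,"dy": 0,"dz": 20,"turn": 0},
  {"jaw": 0.2,"dx": 0,"dy": 0,"dz": 40,"turn": 0},
  {"jaw": 0.2,"dx": 0,"dy": 0,"dz": 52,"turn": 0},
  {"jaw": 0.2,"dx": 0,"dy": 0,"dz": 56,"turn": 0},
  {"jaw": 0.2,"dx": 0,"dy": 0,"dz": 56,"turn": 0},
])

```text
time: 16.93
tool_pos: [0.4522, -0.3909, 0.025]
tool_rot: [-0.0, -0.026, 1.0, 0.0]
contact_force: [-0.4, -0.4, -0.1]
gripper_width: 0.8
grasp_force: 0.0
```

apply_moves([
  {"jaw": 0.2,"dx": 0,"dy": 0,"dz": 0,"turn": 0},
  {"jaw": 0.2,"dx": 0,"dy": 0,"dz": 0,"turn": 0},
  {"jaw": 1,"dx": 0,"dy": 0,"dz": 0,"turn": 0},
  {"jaw": 1,"dx": 0,"dy": 0,"dz": 0,"turn": 0},
  {"jaw": 1,"dx": 0,"dy": 0,"dz": 0,"turn": 0},
])

```text
time: 17.35
tool_pos: [0.4532, -0.392, 0.027]
tool_rot: [0.001, -0.026, 1.0, -0.001]
contact_force: [-0.9, 0.8, 5.1]
gripper_width: 0.503
grasp_force: 60.8
```

apply_moves([
  {"jaw": 1,"dx": 0,"dy": 0,"dz": 0,"turn": 0},
  {"jaw": 1,"dx": 0,"dy": 0,"dz": 0,"turn": 0},
])

```text
time: 17.52
tool_pos: [0.4532, -0.392, 0.027]
tool_rot: [0.001, -0.026, 1.0, -0.001]
contact_force: [0.1, 0.6, 5.9]
gripper_width: 0.501
grasp_force: 60.9
```

The blank is gripped, with its underside 27 mm below the TCP, so seated the TCP should be at z about 0.078. I'll lift it and carry it round.

apply_moves([
  {"jaw": 1,"dx": 0,"dy": 0,"dz": -25,"turn": 0},
  {"jaw": 1,"dx": 0,"dy": 0,"dz": -65,"turn": 0},
  {"jaw": 1,"dx": 0,"dy": 0,"dz": -105,"turn": 0},
  {"jaw": 1,"dx": 0,"dy": 0,"dz": -145,"turn": 0},
  {"jaw": 1,"dx": 0,"dy": 0,"dz": -180,"turn": 0},
])

```text
time: 17.93
tool_pos: [0.4523, -0.3909, 0.2075]
tool_rot: [0.0, -0.026, 1.0, -0.0]
contact_force: [0.1, -0.7, -2.2]
gripper_width: 0.499
grasp_force: 62.0
```

apply_moves([
  {"jaw": 1,"dx": 53,"dy": 195,"dz": 0,"turn": 0},
  {"jaw": 1,"dx": 53,"dy": 195,"dz": 0,"turn": 0},
  {"jaw": 1,"dx": 53,"dy": 195,"dz": 0,"turn": 0},
  {"jaw": 1,"dx": 53,"dy": 195,"dz": 0,"turn": 0},
  {"jaw": 1,"dx": 53,"dy": 195,"dz": 0,"turn": 0},
])

```text
time: 18.35
tool_pos: [0.3881, -0.1966, 0.2042]
tool_rot: [-0.001, -0.026, 1.0, 0.001]
contact_force: [0.8, 0.2, -1.2]
gripper_width: 0.502
grasp_force: 62.0
```

apply_moves([
  {"jaw": 1,"dx": -2,"dy": 170,"dz": 0,"turn": 0},
  {"jaw": 1,"dx": -2,"dy": 170,"dz": 0,"turn": 0},
  {"jaw": 1,"dx": -2,"dy": 170,"dz": 0,"turn": 0},
  {"jaw": 1,"dx": -2,"dy": 170,"dz": 0,"turn": 0},
  {"jaw": 1,"dx": -2,"dy": 170,"dz": 0,"turn": 0},
])

```text
time: 18.77
tool_pos: [0.3817, -0.0235, 0.2045]
tool_rot: [-0.0, -0.03, 1.0, 0.002]
contact_force: [-0.9, -0.4, -2.0]
gripper_width: 0.5
grasp_force: 62.1
```

apply_moves([
  {"jaw": 1,"dx": -1,"dy": 170,"dz": 0,"turn": 0},
  {"jaw": 1,"dx": -1,"dy": 170,"dz": 0,"turn": 0},
  {"jaw": 1,"dx": -1,"dy": 170,"dz": 0,"turn": 0},
  {"jaw": 1,"dx": -1,"dy": 170,"dz": 0,"turn": 0},
  {"jaw": 1,"dx": -1,"dy": 170,"dz": 0,"turn": 0},
])

```text
time: 19.18
tool_pos: [0.3736, 0.146, 0.2049]
tool_rot: [-0.0, -0.03, 1.0, 0.002]
contact_force: [-0.1, 0.1, -2.3]
gripper_width: 0.505
grasp_force: 62.3
```

apply_moves([
  {"jaw": 1,"dx": -66,"dy": 92,"dz": 0,"turn": 0},
  {"jaw": 1,"dx": -66,"dy": 92,"dz": 0,"turn": 0},
  {"jaw": 1,"dx": -66,"dy": 92,"dz": 0,"turn": 0},
  {"jaw": 1,"dx": -66,"dy": 92,"dz": 0,"turn": 0},
])

```text
time: 19.52
tool_pos: [0.4381, 0.2388, 0.2044]
tool_rot: [-0.0, -0.027, 1.0, 0.0]
contact_force: [0.0, -1.1, -1.4]
gripper_width: 0.502
grasp_force: 62.5
```

apply_moves([
  {"jaw": 1,"dx": -66,"dy": 92,"dz": 0,"turn": 0},
  {"jaw": 1,"dx": -66,"dy": 92,"dz": 0,"turn": 0},
  {"jaw": 1,"dx": -66,"dy": 92,"dz": 20,"turn": 0},
  {"jaw": 1,"dx": -66,"dy": 92,"dz": 50,"turn": 0},
  {"jaw": 1,"dx": -66,"dy": 92,"dz": 80,"turn": 0},
])

```text
time: 19.93
tool_pos: [0.4991, 0.3319, 0.125]
tool_rot: [0.001, -0.026, 1.0, 0.0]
contact_force: [-0.1, -0.8, -3.0]
gripper_width: 0.504
grasp_force: 62.6
```

apply_moves([
  {"jaw": 1,"dx": 0,"dy": 0,"dz": 0,"turn": 0},
  {"jaw": 1,"dx": 0,"dy": 0,"dz": 0,"turn": 0},
  {"jaw": 1,"dx": 0,"dy": 0,"dz": 0,"turn": 0},
])

```text
time: 20.18
tool_pos: [0.4982, 0.3307, 0.1266]
tool_rot: [0.001, -0.025, 1.0, 0.0]
contact_force: [-0.4, -1.3, -1.5]
gripper_width: 0.501
grasp_force: 62.6
```

```bash
python3 - <<'E'
from h import *
np.set_printoptions(precision=4,suppress=True)
f=grab_frame("wrist");save(f,"w9.png")
s=state();z=s["tool_pos"][2]-.009
for r in spotter.outline_of(f,"round_blank")[:2]:
    e=r["extent"];u=(e[0]+e[2])/2;v=(e[1]+e[3])/2
    print(round(r["conf"],2),e,at_z(f,e[0],v,z),at_z(f,e[2],v,z),at_z(f,u,e[1],z),at_z(f,u,e[3],z),f["pixels"][r["region"]].mean(0))
print(s["contact_force"]);go(.4982,.330,.078,3.19)
E
```

```text
0.62 [274.2, 220.8, 377.8, 326.6] [0.4959 0.3102 0.1188] [0.4938 0.3525 0.1188] [0.4716 0.3301 0.1188] [0.5208 0.3327 0.1188] [151.4197 150.3241 153.0014]
[ 1.0299  0.3636 -1.5719]
now [0.4991 0.3314 0.1283] yaw -3.091 -> dx 1.0 dy -1.4 dz 50.3 turn 0.002
```

apply_moves([
  {"jaw": 1,"dx": 0.5,"dy": -1,"dz": 15,"turn": 0},
  {"jaw": 1,"dx": 0.5,"dy": -1,"dz": 30,"turn": 0},
  {"jaw": 1,"dx": 0.5,"dy": -1,"dz": 36,"turn": 0},
  {"jaw": 1,"dx": 0.5,"dy": -1,"dz": 40,"turn": 0},
  {"jaw": 1,"dx": 0.5,"dy": -1,"dz": 42,"turn": 0},
])

```text
time: 20.7
tool_pos: [0.4975, 0.3302, 0.0841]
tool_rot: [0.001, -0.026, 1.0, 0.0]
contact_force: [-0.7, -0.2, -2.0]
gripper_width: 0.496
grasp_force: 62.5
```

apply_moves([
  {"jaw": 1,"dx": 0,"dy": 0,"dz": 1,"turn": 0},
  {"jaw": 1,"dx": 0,"dy": 0,"dz": 2,"turn": 0},
  {"jaw": 1,"dx": 0,"dy": 0,"dz": 3,"turn": 0},
  {"jaw": 1,"dx": 0,"dy": 0,"dz": 3,"turn": 0},
])

```text
time: 21.03
tool_pos: [0.4973, 0.3303, 0.0807]
tool_rot: [0.0, -0.026, 1.0, 0.0]
contact_force: [-0.5, -0.5, -2.1]
gripper_width: 0.499
grasp_force: 62.5
```

apply_moves([
  {"jaw": 1,"dx": 0,"dy": 0,"dz": 1,"turn": 0},
  {"jaw": 1,"dx": 0,"dy": 0,"dz": 2,"turn": 0},
  {"jaw": 1,"dx": 0,"dy": 0,"dz": 2,"turn": 0},
])

```text
time: 21.28
tool_pos: [0.497, 0.3301, 0.0781]
tool_rot: [-0.0, -0.026, 1.0, -0.0]
contact_force: [0.0, 1.0, -1.0]
gripper_width: 0.5
grasp_force: 62.6
```

apply_moves([
  {"jaw": 1,"dx": 0,"dy": 0,"dz": 1,"turn": 0},
  {"jaw": 1,"dx": 0,"dy": 0,"dz": 1,"turn": 0},
])

```text
time: 21.45
tool_pos: [0.4973, 0.3303, 0.0781]
tool_rot: [0.0, -0.026, 1.0, 0.0]
contact_force: [-1.8, -0.6, 3.6]
gripper_width: 0.497
grasp_force: 63.0
```

Contact came at z = 0.078, the seated height. I'll release with a small opening, rise and check.

apply_moves([
  {"jaw": 0.38,"dx": 0,"dy": 0,"dz": 0,"turn": 0},
  {"jaw": 0.38,"dx": 0,"dy": 0,"dz": 0,"turn": 0},
  {"jaw": 0.38,"dx": 0,"dy": 0,"dz": 0,"turn": 0},
  {"jaw": 0.38,"dx": 0,"dy": 0,"dz": -10,"turn": 0},
  {"jaw": 0.38,"dx": 0,"dy": 0,"dz": -30,"turn": 0},
])

```text
time: 21.87
tool_pos: [0.4952, 0.3292, 0.105]
tool_rot: [-0.003, -0.026, 1.0, -0.001]
contact_force: [0.2, -0.4, -0.3]
gripper_width: 0.617
grasp_force: 0.0
```

apply_moves([
  {"jaw": 0.3,"dx": 0,"dy": 0,"dz": -40,"turn": 0},
  {"jaw": 0.3,"dx": 0,"dy": 0,"dz": -80,"turn": 0},
  {"jaw": 0.3,"dx": 20,"dy": 0,"dz": -120,"turn": 0},
  {"jaw": 0.3,"dx": 30,"dy": 0,"dz": -130,"turn": 0},
  {"jaw": 0.3,"dx": 30,"dy": 0,"dz": -130,"turn": 0},
])

```text
time: 22.28
tool_pos: [0.4682, 0.3301, 0.2445]
tool_rot: [0.005, -0.026, 1.0, 0.003]
contact_force: [0.6, -0.6, -0.8]
gripper_width: 0.703
grasp_force: 0.0
```

```bash
python3 - <<'E'
from h import *
np.set_printoptions(precision=4,suppress=True)
f=grab_frame("wrist");save(f,"w10.png");z=.069
for r in spotter.outline_of(f,"round_blank")[:2]:
    e=r["extent"];u=(e[0]+e[2])/2;v=(e[1]+e[3])/2
    print(round(r["conf"],2),e,at_z(f,e[0],v,z),at_z(f,e[2],v,z),at_z(f,u,e[1],z),at_z(f,u,e[3],z),f["pixels"][r["region"]].mean(0))
s=state();print(s["contact_force"],s["gripper_width"]);go(.6035,.335,.103,3.19)
im=cv2.imread("pics/w10.png");u,v=proj(f,[.498,.33,.069]).astype(int);print(u,v)
cv2.imwrite("pics/w10c.png",cv2.resize(im[max(v-60,0):v+110,u-150:u+80],None,fx=3.4,fy=3.4,interpolation=cv2.INTER_CUBIC))
E
```

```text
0.98 [297.0, 178.6, 348.8, 230.7] [0.4979 0.3083 0.069 ] [0.4956 0.3537 0.069 ] [0.473  0.3298 0.069 ] [0.5217 0.3323 0.069 ] [135.3522 134.3364 136.9665]
[-0.6851  0.1387 -0.1001] 0.6986378322660869
now [0.4673 0.3288 0.2383] yaw -3.09 -> dx -136.3 dy -0.8 dz 135.3 turn 0.003
321 205
```

View pics/w10c.png

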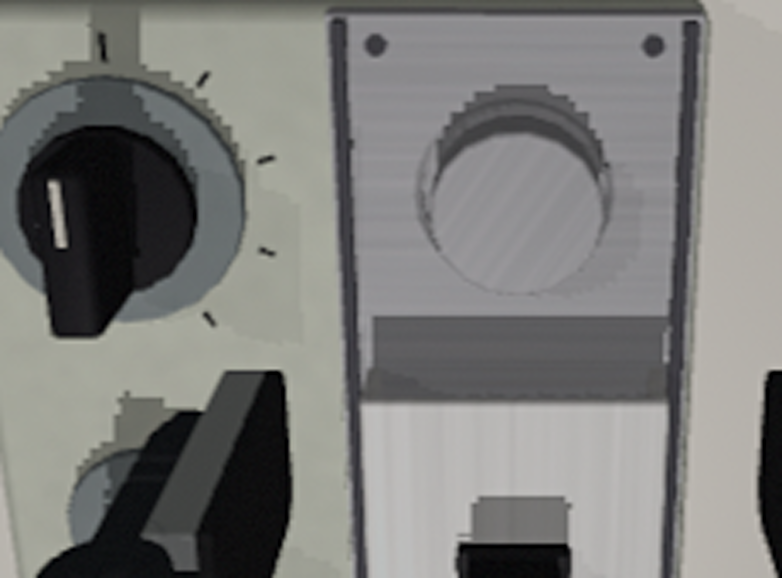

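The picture shows the blank at crop (518,210), flat in the cavity with an even rim either side, measuring 45 mm at its seated top height. The guard is open, with its tab at (515,550). Now I'll shut the guard.

apply_moves([
  {"jaw": 0.3,"dx": -40,"dy": 0,"dz": 20,"turn": 0},
  {"jaw": 0.3,"dx": -80,"dy": 0,"dz": 40,"turn": 0},
  {"jaw": 0.3,"dx": -120,"dy": -1,"dz": 60,"turn": 0},
  {"jaw": 0.3,"dx": -136,"dy": -1,"dz": 80,"turn": 0},
  {"jaw": 0.3,"dx": -136,"dy": -1,"dz": 100,"turn": 0},
])

```text
time: 22.8
tool_pos: [0.606, 0.3329, 0.1323]
tool_rot: [-0.001, -0.024, 1.0, -0.001]
contact_force: [-1.1, 0.4, 0.1]
gripper_width: 0.7
grasp_force: 0.0
```

apply_moves([
  {"jaw": 0.3,"dx": 0,"dy": 0,"dz": 0,"turn": 0},
  {"jaw": 0.3,"dx": 0,"dy": 0,"dz": 15,"turn": 0},
  {"jaw": 0.3,"dx": 0,"dy": 0,"dz": 30,"turn": 0},
  {"jaw": 0.3,"dx": 0,"dy": 0,"dz": 34,"turn": 0},
  {"jaw": 0.3,"dx": 0,"dy": 0,"dz": 34,"turn": 0},
])

```text
time: 23.22
tool_pos: [0.6014, 0.3343, 0.1014]
tool_rot: [-0.001, -0.026, 1.0, -0.001]
contact_force: [0.6, 0.5, -0.2]
gripper_width: 0.704
grasp_force: 0.0
```

apply_moves([
  {"jaw": 1,"dx": 0,"dy": 0,"dz": 0,"turn": 0},
  {"jaw": 1,"dx": 0,"dy": 0,"dz": 0,"turn": 0},
  {"jaw": 1,"dx": 0,"dy": 0,"dz": 0,"turn": 0},
  {"jaw": 1,"dx": 0,"dy": 0,"dz": 0,"turn": 0},
  {"jaw": 1,"dx": 0,"dy": 0,"dz": 0,"turn": 0},
])

```text
time: 23.63
tool_pos: [0.6038, 0.3349, 0.1053]
tool_rot: [0.001, -0.026, 1.0, 0.0]
contact_force: [-0.9, -0.6, 5.4]
gripper_width: 0.283
grasp_force: 60.6
```

apply_moves([
  {"jaw": 1,"dx": 12,"dy": 0,"dz": 0,"turn": 0},
  {"jaw": 1,"dx": 30,"dy": 0,"dz": 0,"turn": 0},
  {"jaw": 1,"dx": 48,"dy": 0,"dz": 0,"turn": 0},
  {"jaw": 1,"dx": 66,"dy": 0,"dz": 0,"turn": 0},
  {"jaw": 1,"dx": 84,"dy": 0,"dz": 0,"turn": 0},
])

```text
time: 24.05
tool_pos: [0.5204, 0.3308, 0.1053]
tool_rot: [0.003, -0.025, 1.0, 0.001]
contact_force: [3.4, 0.8, 3.9]
gripper_width: 0.285
grasp_force: 61.1
```

apply_moves([
  {"jaw": 1,"dx": 6,"dy": 0,"dz": 0,"turn": 0},
  {"jaw": 1,"dx": 12,"dy": 0,"dz": 0,"turn": 0},
  {"jaw": 1,"dx": 15,"dy": 0,"dz": 0,"turn": 0},
  {"jaw": 1,"dx": 15,"dy": 0,"dz": 0,"turn": 0},
  {"jaw": 1,"dx": 15,"dy": 0,"dz": 0,"turn": 0},
])

```text
time: 24.47
tool_pos: [0.5093, 0.3302, 0.1053]
tool_rot: [0.007, -0.025, 1.0, 0.002]
contact_force: [13.9, 2.2, -3.0]
gripper_width: 0.284
grasp_force: 60.5
```

A 14 N stall at the original shut position means it is at the end stop. I'll release, rise and check.

apply_moves([
  {"jaw": 1,"dx": -2,"dy": 0,"dz": 0,"turn": 0},
  {"jaw": 0.3,"dx": -2,"dy": 0,"dz": 0,"turn": 0},
  {"jaw": 0.3,"dx": -2,"dy": 0,"dz": 0,"turn": 0},
  {"jaw": 0.3,"dx": -2,"dy": 0,"dz": 0,"turn": 0},
  {"jaw": 0.3,"dx": -2,"dy": 0,"dz": -25,"turn": 0},
])

```text
time: 24.88
tool_pos: [0.502, 0.3277, 0.1219]
tool_rot: [-0.006, -0.026, 1.0, -0.003]
contact_force: [-1.3, -1.2, -0.6]
gripper_width: 0.702
grasp_force: 0.0
```

apply_moves([
  {"jaw": 0.3,"dx": 0,"dy": 0,"dz": -40,"turn": 0},
  {"jaw": 0.3,"dx": 20,"dy": 0,"dz": -80,"turn": 0},
  {"jaw": 0.3,"dx": 40,"dy": 0,"dz": -110,"turn": 0},
  {"jaw": 0.3,"dx": 40,"dy": 0,"dz": -110,"turn": 0},
  {"jaw": 0.3,"dx": 40,"dy": 0,"dz": -110,"turn": 0},
])

```text
time: 25.3
tool_pos: [0.4663, 0.3284, 0.2413]
tool_rot: [0.002, -0.026, 1.0, 0.001]
contact_force: [0.3, -0.2, -0.4]
gripper_width: 0.701
grasp_force: 0.0
```

```bash
python3 - <<'E'
from h import *
np.set_printoptions(precision=4,suppress=True)
f=grab_frame("wrist");save(f,"w11.png");s=state();print(s["time"],s["tool_pos"],s["contact_force"],s["gripper_width"])
g=cv2.cvtColor(f["pixels"],cv2.COLOR_RGB2GRAY)
# guard front edge: scan along x on z=.077 at three y; earlier edge (shut) x ~ .4583 right, .4543 left
for y in(.295,.305,.315,.345,.355):
    xs=np.arange(.44,.48,.002);print(y,[int(g[int(round(v)),int(round(u))]) for u,v in(proj(f,[x,y,.077]) for x in xs)])
for t in["heat_grip","guard_grip","round_blank"]:
    for r in spotter.outline_of(f,t)[:1]: print(t,round(r["conf"],2),r["extent"])
r0=cv2.imread("pics/w3.png",0);f0=np.load("w3.npy",allow_pickle=True).item()
for y in(.295,.305,.315,.345,.355):
    print("was",y,[int(r0[int(round(v)),int(round(u))]) for u,v in(proj(f0,[x,y,.077]) for x in xs)])
E
```

```text
25.35 [0.4658 0.3277 0.2388] [ 0.3074  0.5333 -0.7209] 0.6982418704872303
0.295 [4, 48, 85, 69, 94, 92, 52, 37, 38, 128, 172, 171, 171, 170, 170, 170, 171, 171, 172, 171]
0.305 [5, 45, 88, 67, 92, 91, 92, 90, 89, 158, 169, 170, 169, 171, 170, 171, 172, 172, 172, 172]
0.315 [8, 81, 87, 77, 91, 91, 93, 90, 88, 159, 172, 172, 173, 173, 173, 173, 174, 175, 175, 175]
0.345 [77, 89, 63, 93, 92, 92, 89, 90, 156, 171, 171, 172, 172, 171, 172, 172, 173, 173, 173, 173]
0.355 [78, 90, 76, 93, 91, 92, 91, 88, 156, 172, 173, 174, 172, 172, 173, 173, 173, 174, 172, 172]
heat_grip 0.73 [177.9, 186.7, 234.0, 248.7]
guard_grip 0.87 [276.3, 161.8, 377.5, 261.2]
was 0.295 [56, 58, 85, 82, 83, 81, 74, 75, 70, 129, 163, 163, 163, 163, 163, 163, 163, 163, 162, 162]
was 0.305 [56, 64, 83, 83, 82, 82, 83, 82, 77, 147, 160, 161, 161, 161, 161, 161, 161, 162, 162, 162]
was 0.315 [56, 75, 83, 82, 84, 82, 83, 79, 99, 166, 162, 163, 162, 162, 162, 163, 163, 164, 163, 163]
was 0.345 [73, 83, 82, 83, 79, 83, 83, 78, 125, 159, 159, 159, 158, 159, 159, 158, 159, 158, 159, 158]
was 0.355 [85, 82, 68, 30, 30, 65, 82, 82, 143, 159, 159, 160, 157, 158, 158, 159, 159, 157, 157, 157]
```

The guard's front edge is back within a millimetre of its starting position, the knob's outline is unchanged, and the robot is clear of everything.

```bash
python3 -c "
from plant import ticket
print(ticket.job_done())"
```

```text
the job is handed in; nothing more can be done
None
```

I handed the job in at about 25 s: the larger knob is off, the round blank is seated in the cavity and the guard is shut over it. The robot is clear, and I left the smaller knob and bystanders alone. The hand-in gave no verdict.

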